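# Static check at the tester with the round plate

## Task

Check the gripper for static before it handles boards: with the fingertips held together, lightly touch the middle of the round steel plate of the static tester that has one, so that the plate gives a few millimetres, and keep it there for about a second while it takes its reading. Then withdraw at least a hand's breadth (100 mm) so that the plate springs back. Do not press hard, lift or shift the tester, and leave the testers with the bar and the cross plate, and everything else on the bench, untouched.

Things in the scene. Friction and masses are not known exactly. Their poses are not given: they have to be found in the camera images.
- tester_round: one of three loose battery-powered static testers with like grey housings, 64 x 64 mm and 28 mm high, about 0.5 kg, on rubber feet; its steel touch plate on top is a round disc, 42 mm across. Origin: centre of the underside, on the worktop; z up. The three testers stand in any order at least 115 mm apart (centre to centre)
- plate_round_top (a point): centre of the upper face of the round touch plate, 45 mm above the worktop when untouched; the plate is 5 mm thick and its underside stands 12 mm above the housing
- plate_round (a joint): how far the round touch plate is pressed straight down (m): 0 up, 0.010 fully down; a spring returns it; about 1.5 N at 2 mm, 5 N fully down. The tester takes its reading from 2 mm on, when touched near the middle of the plate
- tester_bar: one of three loose battery-powered static testers with like grey housings, 64 x 64 mm and 28 mm high, about 0.5 kg, on rubber feet; its steel touch plate on top is a single straight bar, 46 mm by 13 mm, along the body's x axis. Origin: centre of the underside, on the worktop; z up. The three testers stand in any order at least 115 mm apart (centre to centre)
- plate_bar_top (a point): centre of the upper face of the bar touch plate, 45 mm above the worktop when untouched; the plate is 5 mm thick and its underside stands 12 mm above the housing
- plate_bar (a joint): how far the bar touch plate is pressed straight down (m): 0 up, 0.010 fully down; a spring returns it; about 1.5 N at 2 mm, 5 N fully down. The tester takes its reading from 2 mm on, when touched near the middle of the plate
- tester_cross: one of three loose battery-powered static testers with like grey housings, 64 x 64 mm and 28 mm high, about 0.5 kg, on rubber feet; its steel touch plate on top is a plus-shaped cross of two bars, each 46 mm by 13 mm, along the body's x and y axes. Origin: centre of the underside, on the worktop; z up. The three testers stand in any order at least 115 mm apart (centre to centre)
- plate_cross_top (a point): centre of the upper face of the cross touch plate, 45 mm above the worktop when untouched; the plate is 5 mm thick and its underside stands 12 mm above the housing
- plate_cross (a joint): how far the cross touch plate is pressed straight down (m): 0 up, 0.010 fully down; a spring returns it; about 1.5 N at 2 mm, 5 N fully down. The tester takes its reading from 2 mm on, when touched near the middle of the plate
- battery_aa: bystander: AA battery lying down, 15 mm thick, 50 mm long; origin under its centre
- brass_fitting: bystander: brass pipe fitting standing upright, 17 x 19 x 28 mm; origin under its centre
- usb_programmer: bystander: small grey stick with a metal plug, 19 x 58 x 9 mm; origin under its centre
- flux_pen: bystander: white pen with a green cap, lying, 13 x 131 x 14 mm; origin under its centre
- spool_white: bystander: upright spool of white wire, 62 mm across, 51 mm high; origin under its centre
Mind the look-alikes: they are no part of the job. Leave any orange look-alike of the tester_bar alone.

How it is judged:
By the outcome, as a careful person would: the job done as asked, in the order asked, and still so for the second after the job is handed in, with the robot touching nothing.
It also fails if it takes over 32 s, if anything falls off the work surface, if the arm or the gripper's body presses on something with over 40 N, if the wrist force passes 120 N, or if a joint passes its speed limit or range.

## Robot

A 6-joint arm with a two-finger parallel gripper is mounted at the origin on a cart in front of the work surface, level with it; the furniture and walls round the work are solid. World frame = base frame: x ahead of the robot, y to its left, z up, the work surface at z = 0. Lengths are in m, angles in rad, forces in N, time in s.
With the tool pointing down it reaches from about 0.35 to 0.875 m from the base axis. Payload 4.2 kg.
Tool frame: the origin (TCP) lies at the very end of the fingers, on their centre line; the grasp point (between the pads) lies 19 mm behind it (bot.grip_depth is the distance from the TCP to the grasp point, in m); z points along the fingers, y is the line along which they close (so a half turn about z gives the same grasp; the last joint's range is limited). The gripper opens to 85 mm and grips with 20 to 120 N. Pads are 22 mm wide; open, the fingers measure 114 mm over their backs; the gripper's body (76 mm by 85 mm) begins 54 mm behind the grasp point. The pads swing forward as they close: fully open they stand 13 mm farther back than shut.
Start: joints at [-0.935, 0.385, 0.008, 0, -1.194, -0.259], TCP at [0.23, -0.581, 0.231] pointing down, gripper open.
Joint ranges: [-3.14, 3.14], [-1.21, 2.06], [-1.07, 1.41], [-3.16, 2.05], [-2.99, -0.16], [-3.1, 3.1]. Speed limits (rad/s): [2.79, 2.79, 3.14, 3.14, 3.14, 3.14].

## Interface

Orientations are given as a unit quaternion [w, x, y, z].
In Python, from bench import bot gives the robot as it stands. The module is installed in compiled form; this text tells all that it offers. Calls block until the motion is done:
- bot.move_ptp(position, orientation): joint-space move of the TCP to a pose.
- bot.servo_line(position, ori=None, v=0.15): straight line of the TCP; ori=None keeps the orientation; v is the mean speed in m/s.
- bot.movej(angles): joint-space move.
- bot.open_gripper() and bot.close_gripper(newtons=None): open the fingers fully, or close them until they stop; newtons is the grip in N (None keeps the last).
- bot.dwell(seconds).
- bot.inverse_kinematics(position, orientation): joint angles nearest the present ones, or None.
- bot.get_state(): the state.
- bot.snapshot(name): name is "scene" or "top"; returns (picture, depth): 480x640x3 uint8, red, green, blue; 480x640 float32, m along the optical axis (not along the pixel's ray), 0 where there is no reading.
- bot.get_calibration(name): a dict with "fovy" (degrees; the focal length in pixels is half the picture's height over the tangent of half this angle, whatever the lens; pixels are square), "cx", "cy" (the principal point, pixels), "camera_from_world" (4x4, takes a point from world to camera coordinates). Camera axes: x right, y down, z forward; pixel columns grow to the right and rows downward; lengths in m; the calibration is good to about 2 mm. A picture is of the moment at which its call begins. get_calibration takes no time and is no camera call.
A pose or a line that the arm cannot do raises bot.MotionError and nothing moves.
- bot.job_done(): hands the job in; it is judged then, once.
The state is a dict: "time": time; "q": joint angles; "joint_velocities": joint speeds; "effort": joint torques, N m; "position": TCP position; "orientation": TCP orientation; "force": force on the tool from outside, world axes, zero at the start; "wrist_torque": the same for the moment, N m; "gripper_width": finger opening in m; "grasp_force": force on a finger pad.
Only numpy, scipy, OpenCV 4.12 (cv2) and the standard library are available. Lean on these libraries where they do the work, as an engineer would, in place of code of your own. Each camera call takes 0.05 s, during which the arm holds its last target. There are 200 camera calls.

## Working session

There is one attempt and no reset: what is moved stays moved. The work goes in short steps, each a Python script; the robot and the scene stay as the last script left them, time stands still between calls to the robot, and variables do not carry over. Pictures are saved under pics/ and viewed, at most 10 in all, crops included, and the job is handed in when it is done.

```bash
mkdir -p pics
cat > h.py <<'E'
import numpy as np,cv2
from bench import bot
def snap(n):
    p,d=bot.snapshot(n); c=bot.get_calibration(n)
    np.savez(f'{n}.npz',p=p,d=d,T=c['camera_from_world'],k=[240/np.tan(np.radians(c['fovy'])/2),c['cx'],c['cy']])
    return p,d
def world(n):
    z=np.load(f'{n}.npz'); d=z['d'];f,cx,cy=z['k']; v,u=np.mgrid[:480,:640]
    P=np.stack([(u-cx)/f*d,(v-cy)/f*d,d,np.ones_like(d)],-1)
    W=(P@np.linalg.inv(z['T']).T)[...,:3]; W[d==0]=np.nan
    return z['p'],W
E
python3 - <<'E'
from h import *
for n in('top','scene'):
    p,d=snap(n); cv2.imwrite(f'pics/{n}.png',p[...,::-1])
    print(n,(d==0).mean(),np.load(n+'.npz')['T'].round(3).tolist(),bot.get_calibration(n)['fovy'])
print(bot.get_state())
E
```

```text
top 0.004000651041666667 [[-0.011, -1.0, 0.003, -0.012], [-0.994, 0.01, -0.108, 0.532], [0.108, -0.004, -0.994, 0.925], [0.0, 0.0, 0.0, 1.0]] 53.50543648010362
scene 0.0039029947916666666 [[-0.783, -0.622, 0.014, 0.425], [-0.453, 0.554, -0.698, 0.312], [0.427, -0.553, -0.716, 0.728], [0.0, 0.0, 0.0, 1.0]] 57.82418926562744
{'time': 0.1, 'q': array([-9.35399015e-01,  3.85495795e-01,  6.75860755e-03, -4.51159888e-04,
       -1.19398943e+00, -2.58630883e-01]), 'joint_velocities': array([ 0.00048774, -0.00073624,  0.00463973,  0.00161194,  0.00034122,
       -0.00237682]), 'effort': array([-8.20019159e-04, -3.93318808e+01,  1.88929743e+01,  4.19800490e+00,
       -2.56509571e-03,  6.68956623e-08]), 'position': array([ 0.22979372, -0.580662  ,  0.23031731]), 'orientation': array([-2.28136106e-04, -1.87189133e-01,  9.82323395e-01,  9.60948317e-04]), 'force': array([ 0.32914345, -0.15956695, -0.36583803]), 'wrist_torque': array([ 0.02270933, -0.01923463,  0.00711404]), 'grasp_force': 0.0, 'gripper_width': 0.08554504635578489}
```

View pics/top.png

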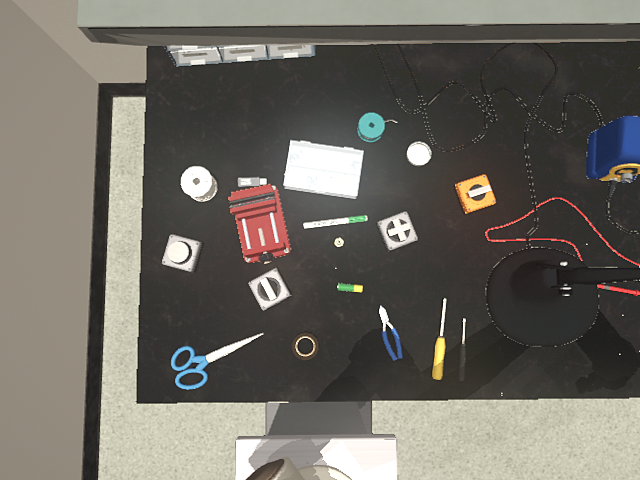

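View pics/scene.png

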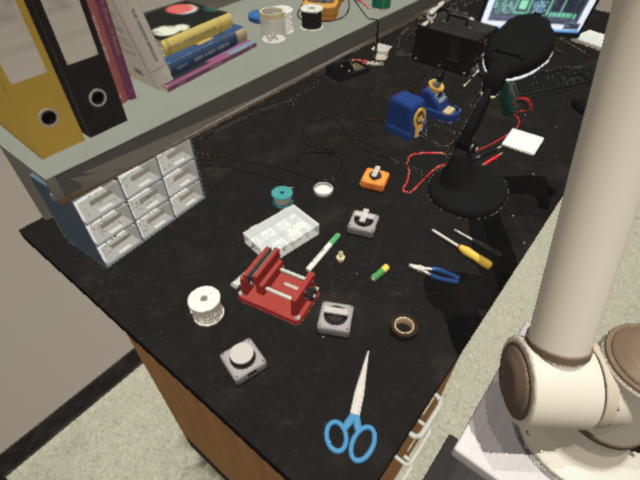

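The top picture shows these possible mistakes for the target: round tester (181,252), bar tester (269,289), cross tester (398,230), orange bar look-alike (475,193), white spool (198,182) and white round cap (419,153). I choose (181,252), which is (243,358) in the scene view: a grey housing with a round disc. Next I measure it in both views and check a close crop.

```bash
cat > m.py <<'E'
from h import *
def meas(n,u,v,r=28):
    p,W=world(n); 
    s=np.s_[v-r:v+r,u-r:u+r]; w=W[s].reshape(-1,3); 
    m=(w[:,2]>.038)&(w[:,2]<.052); q=w[m]
    c=np.median(q,0); q=q[np.hypot(*(q-c)[:,:2].T)<.03]
    (cx,cy),rad=cv2.minEnclosingCircle(q[:,:2].astype(np.float32))
    print(n,len(q),'mean',q.mean(0).round(4),'circ',round(cx,4),round(cy,4),'diam',round(2*rad,4),'ext',np.ptp(q,0).round(4))
    h=w[(w[:,2]>.02)&(w[:,2]<.034)]; print(' housing z',np.median(h[:,2]),'mid',((h.min(0)+h.max(0))/2).round(4),np.ptp(h,0).round(3))
    t=w[np.abs(w[:,2])<.01]; print(' table z',np.median(t[:,2]))
if __name__=='__main__':
    meas('top',181,252); meas('scene',243,358,34)
    p,W=world('top')
    for b in [(228,180,292,268)]:
        w=W[b[1]:b[3],b[0]:b[2]].reshape(-1,3); w=w[w[:,2]>.02]; print('vise',w.min(0),w.max(0))
    a=cv2.resize(p[217:287,146:216],(400,400)); b=cv2.resize(world('scene')[0][323:393,208:278],(400,400))
    cv2.imwrite('pics/crop.png',np.hstack([a,b])[...,::-1])
E
python3 m.py
```

```text
top 350 mean [0.518  0.2674 0.0431] circ 0.518 0.2678 diam 0.0423 ext [0.0399 0.0409 0.0093]
 housing z 0.025636200853962066 mid [0.5187 0.2668 0.0264] [0.075 0.074 0.013]
 table z -0.0018882896243334057
scene 402 mean [0.5173 0.2685 0.0455] circ 0.5183 0.2679 diam 0.0429 ext [0.0414 0.0412 0.0083]
 housing z 0.02824949854959702 mid [0.5184 0.2675 0.0267] [0.076 0.076 0.013]
 table z 0.0007363896599636433
vise [0.49375154 0.04382702 0.02026336] [0.66387853 0.16112177 0.09728135]
```

View pics/crop.png

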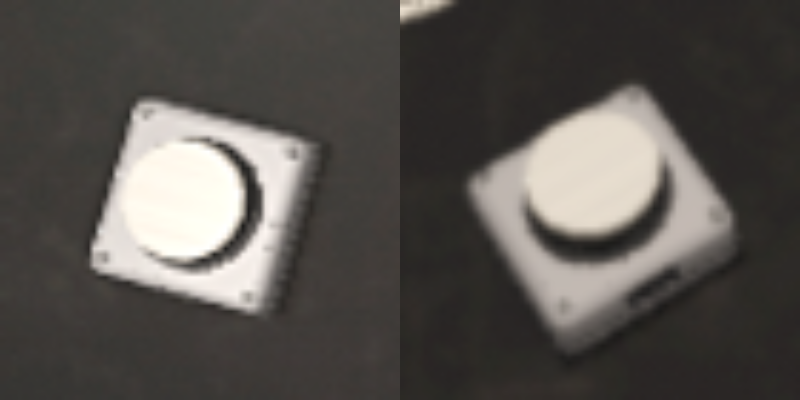

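The crop shows a grey housing with a full round disc. Both views agree on (0.518, 0.268), z about 0.045, diameter 42 mm. Before moving, I check for tall obstacles such as the lamp along the sweep.

Run:
```python
from h import *
for n in('top','scene'):
    _,W=world(n); w=W.reshape(-1,3); w=w[(w[:,2]>.12)&(w[:,0]>.1)&(w[:,0]<1.0)&(abs(w[:,1])<1)]
    g=np.round(w[:,:2]/.1)
    for k in np.unique(g,axis=0):
        s=w[(g==k).all(1)]
        if len(s)>15: print(n,(k/10).tolist(),len(s),s[:,2].min().round(2),s[:,2].max().round(2))
q=bot.inverse_kinematics([.518,.268,.15],[0,0,1,0]); print(q)
```

```text
top [0.1, 0.0] 162 0.14 0.2
top [0.1, 0.1] 249 0.12 0.21
top [0.2, 0.0] 142 0.14 0.2
top [0.2, 0.1] 278 0.12 0.2
top [0.4, -0.5] 150 0.12 0.25
top [0.4, -0.4] 379 0.12 0.22
top [0.5, -0.5] 552 0.16 0.26
top [0.5, -0.4] 814 0.12 0.22
top [0.8, -0.5] 1061 0.27 0.32
top [0.8, -0.4] 2377 0.27 0.32
top [0.8, -0.3] 2389 0.27 0.32
top [0.8, -0.2] 2389 0.27 0.32
top [0.8, -0.1] 2437 0.27 0.32
top [0.8, -0.0] 2448 0.27 0.32
top [0.8, 0.1] 2477 0.27 0.32
top [0.8, 0.2] 2466 0.27 0.32
top [0.8, 0.3] 2072 0.27 0.32
top [0.9, -0.5] 161 0.31 0.32
top [0.9, -0.4] 430 0.31 0.32
top [0.9, -0.3] 467 0.31 0.32
top [0.9, -0.2] 499 0.31 0.32
top [0.9, -0.1] 532 0.31 0.32
top [0.9, -0.0] 564 0.31 0.32
top [0.9, 0.1] 593 0.31 0.32
top [0.9, 0.2] 624 0.31 0.32
top [0.9, 0.3] 598 0.31 0.32
scene [0.1, 0.0] 5662 0.2 0.5
scene [0.1, 0.1] 5806 0.12 0.34
scene [0.2, -0.1] 193 0.55 0.6
scene [0.2, -0.0] 11288 0.14 0.61
scene [0.2, 0.1] 234 0.13 0.3
scene [0.4, -0.7] 367 0.31 0.38
scene [0.4, -0.6] 1353 0.28 0.36
scene [0.4, -0.5] 570 0.15 0.32
scene [0.4, -0.4] 280 0.12 0.22
scene [0.5, -0.7] 348 0.34 0.38
scene 
[... 608 characters left out ...]
.9, -0.6] 529 0.32 0.35
scene [0.9, -0.5] 712 0.32 0.36
scene [0.9, -0.4] 988 0.32 0.37
scene [0.9, -0.3] 1439 0.32 0.39
scene [0.9, -0.2] 1143 0.32 0.36
scene [0.9, -0.1] 1656 0.32 0.37
scene [0.9, -0.0] 2975 0.12 0.48
scene [0.9, 0.1] 5681 0.12 0.5
scene [0.9, 0.2] 9857 0.12 0.54
scene [0.9, 0.3] 8768 0.12 0.54
scene [1.0, -0.6] 61 0.32 0.34
scene [1.0, -0.5] 43 0.12 0.36
scene [1.0, -0.4] 163 0.32 0.37
scene [1.0, -0.3] 201 0.32 0.39
scene [1.0, -0.2] 519 0.32 0.4
scene [1.0, -0.1] 1036 0.33 0.4
scene [1.0, -0.0] 591 0.14 0.4
scene [1.0, 0.1] 838 0.14 0.49
scene [1.0, 0.2] 37 0.13 0.17
scene [1.0, 0.3] 586 0.12 0.39
[ 0.75499509  0.38418149 -0.21138922  0.         -0.97522562 -2.32579141]
```

Run:
```python
from h import *
bot.close_gripper(20)
bot.servo_line([.155,-.385,.35],v=.25)
q=np.array(bot.get_state()['q']); q[0]+=np.arctan2(.268,.518)-np.arctan2(-.385,.155); bot.movej(q)
s=bot.get_state(); print(s['time'],s['position'],s['orientation'],s['q'].round(2))
bot.servo_line([.518,.268,.16],v=.25)
bot.servo_line([.518,.268,.07],v=.12); bot.dwell(.3)
s=bot.get_state(); print(s['time'],s['position'],s['force'],s['gripper_width'],s['grasp_force'])
for n in('top','scene'): p,d=snap(n); cv2.imwrite(f'pics/{n}2.png',p[...,::-1])
p=np.hstack([cv2.resize(world('top')[0][207:297,136:226],(400,400)),cv2.resize(world('scene')[0][283:403,188:308],(400,400))])
cv2.imwrite('pics/crop2.png',p[...,::-1])
```

```text
4.1833 [0.36909254 0.19046352 0.34915785] [ 7.27839365e-04  8.52362669e-01 -5.22950592e-01 -1.70846951e-04] [ 0.87 -0.05 -0.24 -0.   -1.39 -0.4 ]
6.5417 [0.51821863 0.26819121 0.07057004] [-1.03671334 -0.35486102 -1.07940298] -0.00017428336845834634 0.0
```

View pics/crop2.png

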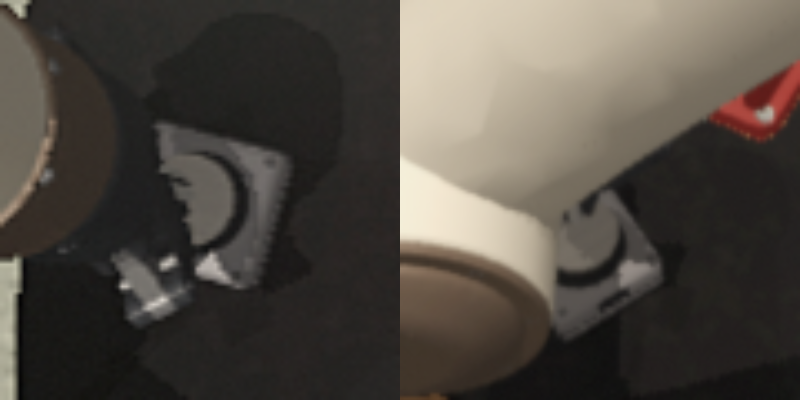

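The crop shows the closed fingertips over the disc, with the arm hiding part of it and the tester not moved. Now I go down in small steps, watching the force.

Run:
```python
from h import *
def fz():
    f=[]
    for _ in range(4): f.append(bot.get_state()['force'][2]); bot.dwell(.02)
    return np.mean(f)
P=[.518,.268]
bot.servo_line(P+[.05],v=.05); bot.dwell(.2); f0=fz(); print('f0',f0)
z=.05
while z>.0385:
    z-=.001; bot.servo_line(P+[z],v=.02); bot.dwell(.08); f=fz()-f0; s=bot.get_state()
    print(round(z,4),s['position'][2].round(4),round(f,2),round(s['time'],2))
    if f>2.4: break
bot.dwell(1.3); s=bot.get_state(); print('hold',s['position'],fz()-f0,s['force'],s['time'])
```

```text
f0 0.22180900049205807
0.049 0.049 -0.66 7.86
0.048 0.048 0.0 8.26
0.047 0.047 -0.55 8.66
0.046 0.046 0.08 9.06
0.045 0.0451 0.48 9.46
0.044 0.0441 0.71 9.86
0.043 0.0431 0.74 10.26
0.042 0.0421 1.54 10.66
0.041 0.0411 2.17 11.06
0.04 0.0401 2.42 11.46
hold [0.51807993 0.26804977 0.04003971] 2.515574883074106 [0.43628901 0.05064562 2.40737436] 12.7583
```

Run:
```python
from h import *
from m import meas
bot.servo_line([.518,.268,.07],v=.06)
bot.servo_line([.518,.268,.22],v=.2)
bot.servo_line([.369,.19,.35],v=.25)
q=np.array(bot.get_state()['q']); q[0]-=.9; bot.movej(q)
for n in('top','scene'): p,d=snap(n); cv2.imwrite(f'pics/{n}3.png',p[...,::-1])
meas('top',181,252); meas('scene',243,358,34)
print(bot.get_state()['time'],bot.get_state()['force'])
```

```text
top 350 mean [0.5181 0.2675 0.0428] circ 0.5186 0.2675 diam 0.0426 ext [0.0399 0.0421 0.0108]
 housing z 0.025609945255706257 mid [0.5187 0.267  0.0255] [0.075 0.074 0.011]
 table z -0.001963741753024273
scene 402 mean [0.5173 0.2685 0.0455] circ 0.5179 0.268 diam 0.042 ext [0.0407 0.0409 0.0082]
 housing z 0.028119310989925483 mid [0.5178 0.2681 0.0268] [0.074 0.076 0.013]
 table z 0.0006773609930750824
16.825 [-0.28334973 -0.91920812 -0.57066934]
```

View pics/top3.png

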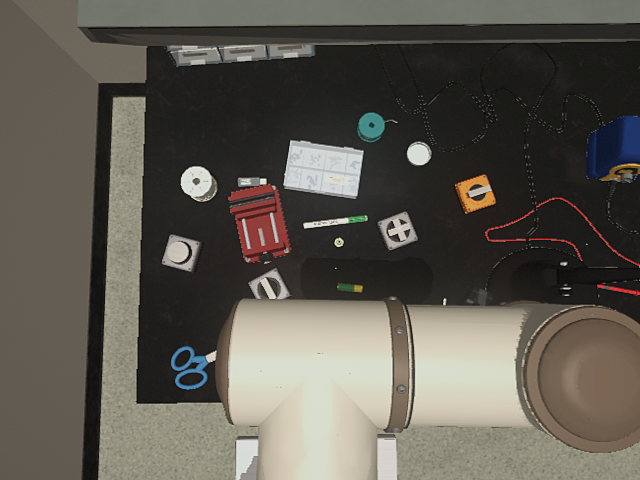

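The picture shows the round tester (181,252) not moved with its plate back up, and everything visible in its place (the arm hides part of the front bench).

```bash
python3 -c "
from bench import bot
print(bot.job_done())"
```

```text
the job is handed in; nothing more can be done
None
```

I pressed the round plate about 4–5 mm at its centre with about 2.5 N, held it for over a second, then withdrew well past 100 mm; the plate sprang back, the tester had not moved, and I handed in the job after about 17 s.

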